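# Dry the sink saddle on the warm-air stand

## Task

Dry the rinsed blue sink saddle: lower it gently (no dropping) astride the steel bar of the white drying stand, so that one leg hangs on each side of the bar, and let go of it. Then turn the stand's black spring-return dial clockwise past the first two notches to the third one, the orange dot (not the fourth), and keep holding it there: the program finishes while the gripper still holds the dial at the third notch, because the dial springs back to off when let go. Leave the jars and mugs round about where they stand.

Things in the scene. Friction and masses are not known exactly. Their poses are not given: they have to be found in the camera images.
- saddle: Blue plastic sink saddle, 0.07 to 0.12 kg: a stiff inverted U standing on two legs, 42 mm wide over the legs (x; 52 mm over the 5 mm high toes), 70 mm long (y, along the ridge), 70 mm high. Origin: middle of its underside, z up. Legs 4 mm thick, 34 mm apart inside, flat from 5 to 54 mm above the origin, rounded crown above. Grip across the legs (fingers closing along x) 40 mm above the origin.
- saddle_crown (a point): Point on the saddle's underside at the middle of the crown, 66 mm above its origin, axes as the saddle's: the bar touches here when it hangs.
- dryer: White drying stand, fixed, 150 mm (x) by 310 mm (y), origin at the middle of its underside, z up. Drip tray up to 26 mm high; towards -y a console 112 by 106 mm, 125 mm high, centred at y = -99 mm, with the dial on top; a steel bar runs along y from the console to a post at y = 134 mm. Bar and post reach up to 127 mm.
- rail_mid (a point): Middle of the drying bar, on its centre line, 120 mm above the worktop; y along the bar, axes as the stand's. The bar is 14 mm thick and free for 87 mm to -y of this point (console) and 85 mm to +y (post).
- dial_grip (a point): On the dial's vertical axis, 159 mm above the worktop, where to grip; turns with the dial, x along the black grip bar towards the white pointer. The grip bar is 48 mm long (x), 14 mm thick (y); its top is 12 mm above this point, the round skirt (54 mm across) 23 mm below. At rest x stands 0.70 rad anticlockwise (from above) of the stand's x. Grip with the fingers closing along y.
- dial (a joint): Dial angle, rad: 0 off (at rest), grows clockwise seen from above. Notches, shown by dots on the console, at 0.35, 0.70, 1.05 (third: larger orange dot) and 1.40; end stop at 1.50. A spring turns it back to 0 when let go: 0.04 N m at 0, 0.09 N m at the third notch, plus a ripple of 0.02 N m at each notch; the notches do not hold it.
- jam_jar: Bystander: jam jar with a yellow lid, 71 mm across, 110 mm high; origin at the centre of its underside.
- honey_jar: Bystander: small honey jar with a white lid, 62 mm across, 99 mm high; origin at the centre of its underside.
- tea_cup: Bystander: green and white mug, 78 mm across, 101 mm high; origin at the centre of its underside.
- mug_left: Bystander: pale mug with a leaf pattern, 92 mm across, 95 mm high; origin at the centre of its underside.
- spice: Bystander: small spice jar with a dark lid, 41 mm across, 105 mm high; origin at the centre of its underside.
Not all that is in view belongs to the job. Of the things that look like the saddle, the middle-sized one is meant.

How it is judged:
By the outcome, as a careful person would: the job done as asked, in the order asked, and still so for the second after the job is handed in, while the arm keeps its last pose, push and grip.
It also fails if it takes over 43 s, if anything falls off the work surface, if the arm or the gripper's body presses on something with over 40 N, if the wrist force passes 120 N, or if a joint passes its speed limit or range.

## Robot

A 7-joint arm with a two-finger parallel gripper is mounted at the origin on a cart in front of the work surface, level with it; the furniture and walls round the work are solid. World frame = base frame: x ahead of the robot, y to its left, z up, the work surface at z = 0. Lengths are in mm, angles in rad, forces in N, time in s.
With the tool pointing down it reaches from about 425 to 975 mm from the base axis. Payload 16.7 kg.
Tool frame: the origin (TCP) lies on the centre line of the jaws, within the pads' length; the fingertips stand 25 mm ahead of it and the grasp point (between the pads) lies 6 mm ahead of it (r.nose_length is the distance from the TCP to the fingertips, in mm); z points along the fingers, y is the direction in which the jaws open and shut (so a half turn about z gives the same grasp; the last joint's range is limited). The gripper opens to 85 mm and grips with 20 to 120 N. Pads are 22 mm wide; open, the fingers measure 114 mm over their backs; the gripper's body (76 mm by 85 mm) begins 54 mm behind the grasp point. The pads swing forward as they close: fully open they stand 13 mm farther back than shut.
Start: joints at [-1.393, 0.426, 0.074, 1.606, -0.034, 1.111, -0.067], TCP at [217.329, 639.02, 256.302] pointing down, gripper open.
Joint ranges: [-2.85, 2.85], [-0.5, 2.14], [-1.23, 1.37], [0.21, 2.46], [-1.02, 4.16], [0.16, 2.05], [-2.73, 2.73]. Speed limits (rad/s): [1.89, 1.89, 2.39, 2.39, 3.01, 3.01, 3.01].

## Interface

Orientations are given as a rotation vector (axis times angle).
In Python, from rig import r gives the robot as it stands.
- The arm moves only by the tool play_rows, never from a script. Its argument "targets" is text: rows parted by semicolons, each of 7 numbers parted by spaces: the turn, a rotation vector about the world's x, y, z in degrees, then the shift along the world's x, y, z in cm, then the closure, from 0 (fully open) to 1 (shut). In form: wx wy wz x y z claw; .... A call has exactly 8 rows; each row shifts and turns the commanded pose from where the row before left it; what a row does not reach is not made up. A row lasts 1/10 s, in which the tool goes at most 50 mm and 8.59 degrees, less where a joint would pass 70% of its speed; a pose out of reach is approached as far as the arm can. A call with a gripper value outside its range is refused whole. The fingers move at their own pace and stop on an object; "squeeze" is the grip in N (left out, the last holds). Time passes only in rows, so rows that do not move let the fingers close, or fill a call up. It gives the time, the measured TCP pose, the force and the opening at its end, in the units of the state.
- r.state(): the state, without advancing time (a new reading comes with each control period).
- r.grab_frame(name): name is "scene" or "top"; returns the picture (384x512x3 uint8, red, green, blue); there is no depth.
- r.calibration(name): a dict with "fx", "fy", "cx", "cy" (pixels), "k1" (the pictures are not rectified: a ray, as slopes to the right and down, at radius r is drawn at 1 + k1 r^2 times it, then the intrinsics apply), "world_to_cam" (4x4, takes a point from world to camera coordinates). Camera axes: x right, y down, z forward; pixel columns grow to the right and rows downward; lengths in mm; the calibration is good to about 2 mm. A picture is of the moment at which its call begins. calibration takes no time and is no camera call.
- r.close_job(): hands the job in, once; it reports no verdict.
Trained networks look in the newest picture that a camera, given by its name, has taken for a name from the list of things; names that differ only in an ending like _2 or _b are one class to them, and where a whole thing is asked for, a point or a joint stands for the part that bears it (a point fixed in the world has none). Each returns a list of dicts, best first, with "confidence" (0 to 1); they miss things now and then, are a little off and sometimes report something else, mostly with a low value. They report only what shows in the picture. A call takes as long as a camera call. They do not tell look-alikes from the thing itself.
- r.look_for(camera, name): "at" ([x, y, z] in mm, in world coordinates, good to about 4 mm: the middle of the surface that is visible of it).
- r.cut_out(camera, name): "pixels" (384x512 bool, what is visible of it).
The state is a dict: "time": time; "joints": joint angles; "dq": joint speeds; "joint_torque": joint torques, N m; "tcp_pos": TCP position; "ee_rot": TCP orientation; "wrist_force": force on the tool from outside, world axes, zero at the start; "ft_torque": the same for the moment, N m; "gripper_width": finger opening in mm.
Only numpy, scipy, OpenCV 4.12 (cv2) and the standard library are available. Lean on these libraries where they do the work, as an engineer would, in place of code of your own. Each camera call takes 0.05 s, during which the arm holds its last target. There are 200 camera calls.

## Working session

There is one attempt and no reset: what is moved stays moved. The work goes in short steps, Python scripts to look and compute and a tool call to move; the robot and the scene stay as the last step left them, time stands still between calls to the robot, and variables do not carry over. Pictures are saved under pics/ and viewed, about 8 in all and at most 12, crops included, and the job is handed in when it is done.

Besides the shell and the picture viewer there is one more tool, called after ">>>" as a command line: name --argument value ..., lists and objects as JSON in quotes. play_rows: Moves the arm, as the interface text tells. Its arguments: {"type":"object","properties":{"targets":{"type":"string"},"squeeze":{"type":"number"}},"required":["targets"]}

```bash
ls; mkdir -p pics
cat > h.py <<'E'
import numpy as np,cv2
from rig import r
def cal(n):
    c=r.calibration(n);return c,np.array(c["world_to_cam"])
def proj(n,P):
    c,T=cal(n);p=T[:3,:3]@np.array(P,float)+T[:3,3];u=p[:2]/p[2];s=1+c["k1"]*(u@u)
    return np.array([c["cx"]+c["fx"]*u[0]*s,c["cy"]+c["fy"]*u[1]*s])
def onz(n,px,z):
    c,T=cal(n);d=np.array([(px[0]-c["cx"])/c["fx"],(px[1]-c["cy"])/c["fy"]]);u=d.copy()
    for _ in range(20):u=d/(1+c["k1"]*(u@u))
    R=T[:3,:3];o=-R.T@T[:3,3];v=R.T@np.array([u[0],u[1],1]);return o+v*(z-o[2])/v[2]
def save(img,f,s=1): cv2.imwrite("pics/"+f,cv2.resize(img[:,:,::-1],None,fx=s,fy=s,interpolation=cv2.INTER_CUBIC))
E
python3 - <<'E'
from h import *
a=r.grab_frame("scene");b=r.grab_frame("top")
save(a,"s1.png",1.5);save(b,"t1.png",1.5)
for n in ("scene","top"):
    c,T=cal(n);print(n,{k:c[k] for k in("fx","cx","cy","k1")},"cam at",-T[:3,:3].T@T[:3,3],T[2,:3])
    for k in ["saddle","dryer","rail_mid","dial_grip","dial","jam_jar","honey_jar","tea_cup","mug_left","spice"]:
        try: print(n,k,[(np.round(d["at"]).tolist(),round(d["confidence"],2)) for d in r.look_for(n,k)])
        except Exception as e: print(k,e)
print(r.state())
E
```

```text
pics
scene {'fx': 383.8175083255401, 'cx': 257.9216431534447, 'cy': 193.22796866214125, 'k1': -0.054819382753221936} cam at [  91.14475955  838.82111673 1212.90167095] [ 0.34129699 -0.59653765 -0.72640154]
scene saddle [([538.0, 155.0, 80.0], 0.73), ([432.0, 240.0, 61.0], 0.64)]
scene dryer [([501.0, -131.0, 20.0], 0.68)]
scene rail_mid [([499.0, -134.0, 22.0], 0.93)]
scene dial_grip []
scene dial [([521.0, -222.0, 144.0], 0.72), ([647.0, 373.0, 82.0], 0.6)]
scene jam_jar [([766.0, -77.0, 78.0], 0.68), ([521.0, -213.0, 146.0], 0.65)]
scene honey_jar [([753.0, 41.0, 89.0], 0.5)]
scene tea_cup [([585.0, -455.0, 66.0], 0.58)]
scene mug_left [([754.0, -240.0, 65.0], 0.58)]
scene spice [([648.0, 372.0, 80.0], 0.51)]
top {'fx': 412.88284462204507, 'cx': 252.04258792183188, 'cy': 185.04069181534408, 'k1': 0.034506748930676644} cam at [ 431.37072248  -68.46877144 1397.11502396] [ 0.14132803  0.00902343 -0.9899217 ]
top saddle [([535.0, 122.0, 86.0], 0.76), ([446.0, 340.0, 48.0], 0.75), ([443.0, 231.0, 67.0], 0.74), ([520.0, -228.0, 134.0], 0.74), ([504.0, -135.0, 21.0], 0.36)]
top dryer [([5
[... 429 characters left out ...]
00.0], 0.76)]
{'time': 1.1, 'joints': array([-1.39254336,  0.42614715,  0.07391587,  1.60599589, -0.03408796,
        1.11079537, -0.0671027 ]), 'dq': array([-0.00138813, -0.00014767,  0.00077463,  0.00108393, -0.00020054,
        0.00075388,  0.00067413]), 'joint_torque': array([-2.24139883e-03, -9.49552846e+01,  3.75459641e+00, -4.63901496e+01,
        1.85609458e-02,  2.25899232e-03,  6.04933098e-05]), 'tcp_pos': array([217.31453694, 639.02761517, 256.27261717]), 'ee_rot': array([-5.12636469e-01, -3.09946569e+00,  1.33483826e-04]), 'wrist_force': array([ 0.6831485 ,  1.01282691, -0.40762697]), 'ft_torque': array([-0.00034959, -0.01380385, -0.01033858]), 'gripper_width': 85.38325466915819}
```

View images.

View pics/s1.png

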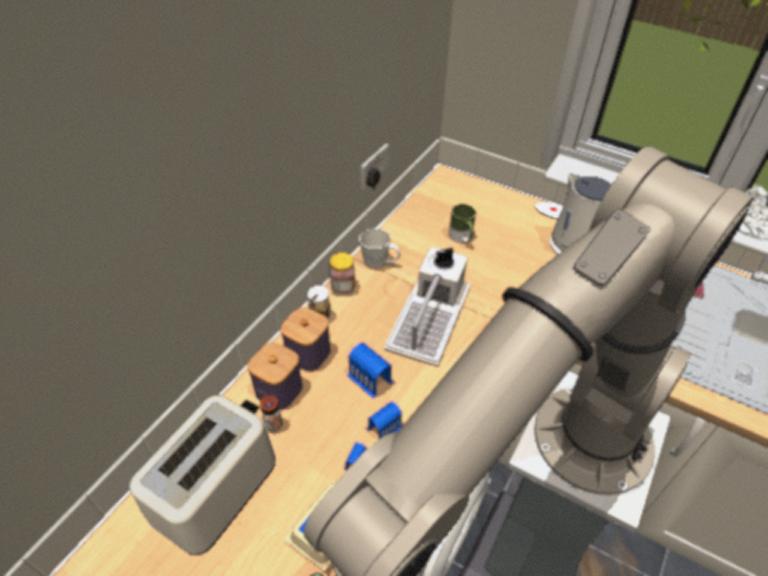

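View pics/t1.png

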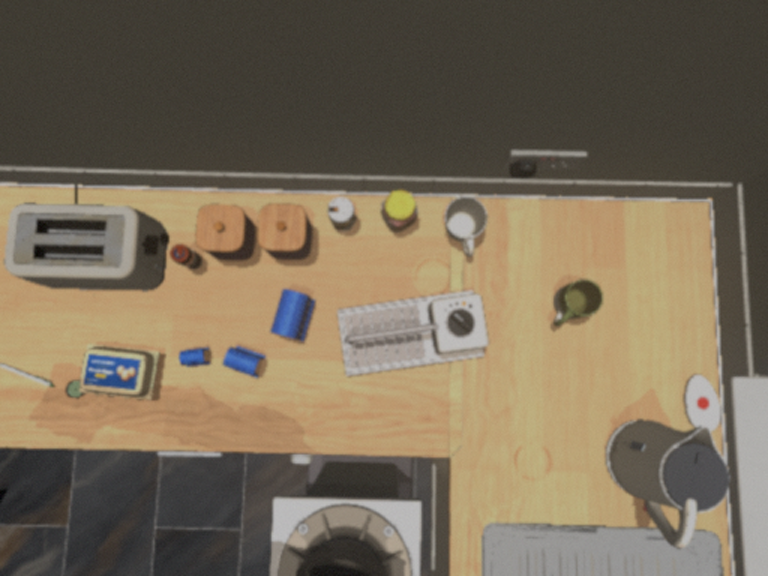

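```bash
cat > fit.py <<'E'
from h import *
from scipy.optimize import minimize
def saddle_pts():
    P=[]
    for y in(-35,35):
        for s in(-1,1):
            P+=[(s*26,y,0),(s*26,y,5),(s*21,y,5),(s*21,y,54)]
        P+=[(21*np.cos(t),y,54+16*np.sin(t)) for t in np.linspace(0,np.pi,9)]
    return [np.array(P,float)]
def box(x0,x1,y0,y1,z0,z1): return np.array([(x,y,z) for x in(x0,x1) for y in(y0,y1) for z in(z0,z1)],float)
def dryer_pts(): return [box(-75,75,-155,155,0,26),box(-56,56,-152,-46,0,125),box(-7,7,-50,140,113,127)]
def place(p,P,z0=0):
    c,s=np.cos(p[2]),np.sin(p[2]);return np.c_[p[0]+c*P[:,0]-s*P[:,1],p[1]+s*P[:,0]+c*P[:,1],P[:,2]+z0]
def sil(n,p,parts,z0=0,K=4):
    m=np.zeros((384*K,512*K),np.uint8)
    for P in parts:
        q=np.array([proj(n,v) for v in place(p,P,z0)])
        cv2.fillConvexPoly(m,cv2.convexHull(np.round((q+.5)*K).astype(np.int32)),1)
    return cv2.resize(m.astype(np.float32),(512,384),interpolation=cv2.INTER_AREA)
def fit(n,mask,p0,parts,z0=0):
    M=mask.astype(float)
    def f(v):
        S=sil(n,[v[0],v[1],v[2]/100],parts,z0);return np.abs(S-M).sum()/M.sum()
    b=None
    for d in(-20,0,20):
        o=minimize(f,[p0[0],p0[1],p0[2]*100+d],method="Nelder-Mead",options=dict(initial_simplex=np.array([[p0[0],p0[1],p0[2]*100+d]]*4)+np.array([[0,0,0],[12,0,0],[0,12,0],[0,0,15]]),maxiter=90))
        if b is None or o.fun<b.fun:b=o
    return b.x/[1,1,100],b.fun
def draw(img,n,p,parts,z0=0,K=3,col=(255,0,0)):
    for P in parts:
        q=np.array([proj(n,v) for v in place(p,P,z0)]);cv2.polylines(img,[cv2.convexHull(np.round((q+.5)*K).astype(np.int32))],True,col,1)
E
python3 - <<'E'
from fit import *
a=r.grab_frame("top");sm=r.cut_out("top","saddle");dm=r.cut_out("top","dryer");dl=r.cut_out("top","dial")
for d in sm:
    ys,xs=np.nonzero(d["pixels"]);print("sad",xs.mean(),ys.mean(),len(xs),d["confidence"])
t=proj("top",[443,231,67])
s=min(sm,key=lambda d:np.hypot(*(np.argwhere(d["pixels"]).mean(0)[::-1]-t)))["pixels"]
ps,fs=fit("top",s,[440,236,-0.2],saddle_pts());print("saddle",ps,fs)
D=dm[0]["pixels"];pd,fd=fit("top",D,[508,-130,0.07],dryer_pts());print("dryer",pd,fd,D.sum())
for d in dl:
    ys,xs=np.nonzero(d["pixels"]);print("dial",xs.mean(),ys.mean(),len(xs),onz("top",[xs.mean(),ys.mean()],145))
c=np.cos(pd[2]);q=np.sin(pd[2])
print("dial from fit",pd[0]+99*q,pd[1]-99*c)
K=5;im=cv2.resize(a,None,fx=K,fy=K,interpolation=cv2.INTER_CUBIC)
draw(im,"top",ps,saddle_pts(),K=K);draw(im,"top",pd,dryer_pts(),K=K)
y0,x0=180*K,140*K;im=im[y0:260*K,x0:335*K];save(im,"fit1.png",.8)
E
```

```text
sad 128.67625899280574 238.44604316546761 139 0.71
sad 195.05833333333334 209.83333333333334 720 0.66
sad 161.01928374655648 240.0082644628099 363 0.6Traceback (most recent call last):
  File "<stdin>", line 7, in <module>
  File "fit.py", line 26, in fit
    o=minimize(f,[p0[0],p0[1],p0[2]*100+d],method="Nelder-Mead",options=dict(initial_simplex=np.array([[p0[0],p0[1],p0[2]*100+d]]*4)+np.array([[0,0,0],[12,0,0],[0,12,0],[0,0,15]]),maxiter=90))
    res = _minimize_neldermead(fun, x0, args, callback, bounds=bounds,
                               **options)
    fxr = func(xr)
    fx = function(np.copy(x), *(wrapper_args + args))
  File "fit.py", line 23, in f
    S=sil(n,[v[0],v[1],v[2]/100],parts,z0);return np.abs(S-M).sum()/M.sum()
  File "fit.py", line 17, in sil
    q=np.array([proj(n,v) for v in place(p,P,z0)])
                ~~~~^^^^^
  File "h.py", line 6, in proj
    c,T=cal(n);p=T[:3,:3]@np.array(P,float)+T[:3,3];u=p[:2]/p[2];s=1+c["k1"]*(u@u)
        ~~~^^^
  File "h.py", line 4, in cal
    c=r.calibration(n);return c,np.array(c["world_to_cam"])
ValueError: time passes only in moves, steps and waits
```

```bash
sed -i 's/^def cal(n):/import functools\n@functools.lru_cache(None)\ndef cal(n):/' h.py
cat > m1.py <<'E'
from fit import *
a=r.grab_frame("top");sm=r.cut_out("top","saddle");dm=r.cut_out("top","dryer");dl=r.cut_out("top","dial")
t=proj("top",[443,231,67])
s=min(sm,key=lambda d:np.hypot(*(np.argwhere(d["pixels"]).mean(0)[::-1]-t)))["pixels"]
ps,fs=fit("top",s,[440,236,-0.2],saddle_pts());print("saddle",ps,fs)
D=dm[0]["pixels"];pd,fd=fit("top",D,[508,-130,0.07],dryer_pts());print("dryer",pd,fd,D.sum())
for d in dl:
    ys,xs=np.nonzero(d["pixels"]);print("dial",xs.mean(),ys.mean(),len(xs),onz("top",[xs.mean(),ys.mean()],145))
c=np.cos(pd[2]);q=np.sin(pd[2])
print("dial from fit",pd[0]+99*q,pd[1]-99*c)
K=5;im=cv2.resize(a,None,fx=K,fy=K,interpolation=cv2.INTER_CUBIC)
draw(im,"top",ps,saddle_pts(),K=K);draw(im,"top",pd,dryer_pts(),K=K)
y0,x0=180*K,140*K;im=im[y0:260*K,x0:335*K];save(im,"fit1.png",.8)
E
python3 m1.py
```

```text
saddle [ 4.34969221e+02  2.37614063e+02 -3.08416843e-01] 0.10969716494845361
dryer [ 5.06599186e+02 -1.29363385e+02  1.68214500e-01] 0.03888013538748833 4284
dial 307.075 215.00416666666666 240 [ 522.49596019 -225.87293735  145.        ]
dial from fit 523.173995130818 -226.9660268196316
```

View pics/fit1.png

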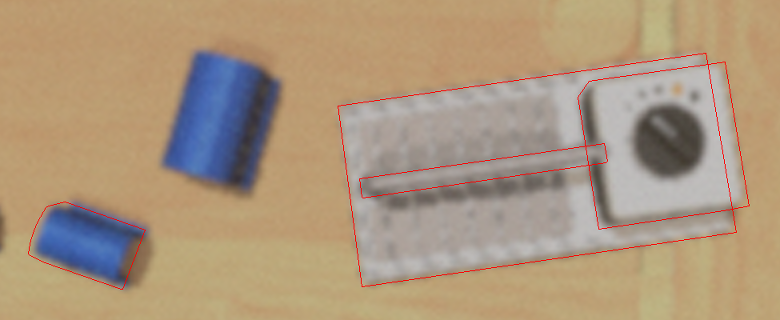

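```bash
cat > m2.py <<'E'
from fit import *
a=r.grab_frame("scene");dm=r.cut_out("scene","dryer");dl=r.cut_out("scene","dial");sm=r.cut_out("scene","saddle")
D=dm[0]["pixels"];pd,fd=fit("scene",D,[508,-130,0.15],dryer_pts());print("dryer",pd,fd,D.sum())
for d in dl:
    ys,xs=np.nonzero(d["pixels"]);print("dial",xs.mean(),ys.mean(),len(xs),onz("scene",[xs.mean(),ys.mean()],150),d["confidence"])
c=np.cos(pd[2]);q=np.sin(pd[2])
print("dial from fit",pd[0]+99*q,pd[1]-99*c)
K=5;im=cv2.resize(a,None,fx=K,fy=K,interpolation=cv2.INTER_CUBIC)
draw(im,"scene",pd,dryer_pts(),K=K);draw(im,"scene",[506.6,-129.4,.168],dryer_pts(),K=K,col=(0,255,0))
draw(im,"scene",[435,236,-.308],saddle_pts(),K=K,col=(0,255,0))
im=im[155*K:300*K,220*K:330*K];save(im,"fit2.png",.8)
E
python3 m2.py
```

```text
dryer [ 5.09483683e+02 -1.29161758e+02  1.74989095e-01] 0.04933110367892977 2691
dial from fit 526.7193254076295 -226.64987338218276
```

View pics/fit2.png

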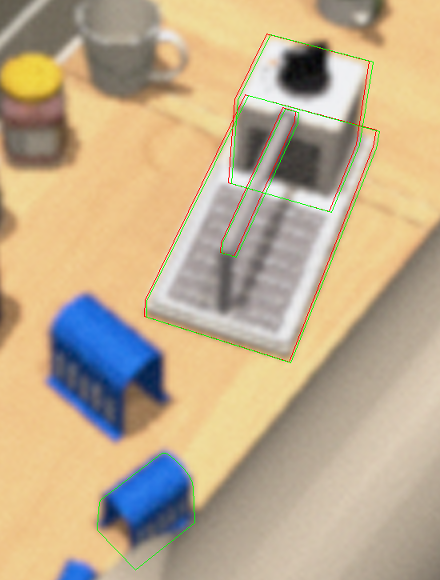

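>>> play_rows --targets "0 0 -8 1 -5 0 0; 0 0 -8 1 -5 0 0; 0 0 -8 2 -4.5 0 0; 0 0 -8 2 -4.5 0 0; 0 0 -8 3 -4 0 0; 0 0 -8 3 -4 0 0; 0 0 -8 3 -4 0 0; 0 0 -8 3 -4 0 0" --squeeze 30

```text
time: 2.5
tcp_pos: [397.8, 289.2, 256.7]
ee_rot: [-2.083, -2.351, -0.002]
wrist_force: [0.8, 0.8, 0.1]
gripper_width: 85.5
```

Run:
```python
from fit import *
A=[]
for n in("top","scene"):
    a=r.grab_frame(n);K=8;im=cv2.resize(a,None,fx=K,fy=K,interpolation=cv2.INTER_CUBIC)
    draw(im,n,[435,234,-.308],saddle_pts(),K=K,col=(0,255,0))
    u,v=(proj(n,[435,234,30])*K).astype(int);A.append(im[v-280:v+280,u-200:u+200])
save(np.hstack(A),"c3.png",1)
```

```text
(no output)
```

View pics/c3.png

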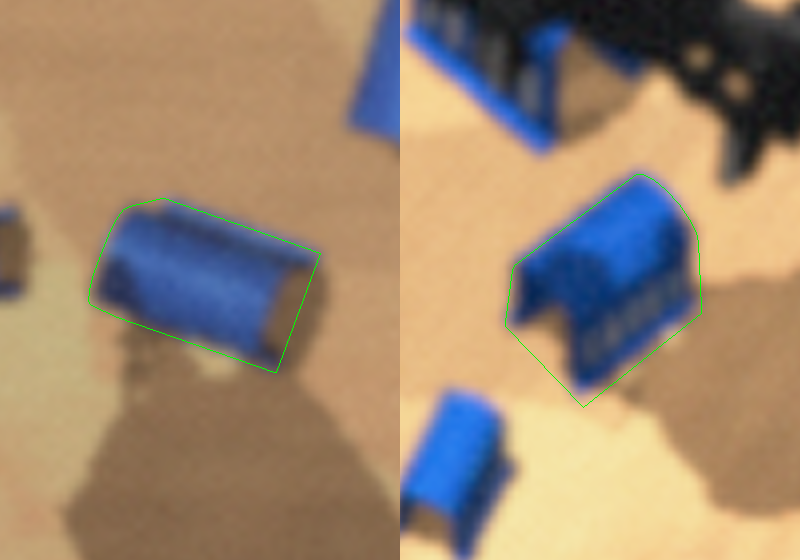

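>>> play_rows --targets "0 0 -8.3 1.3 -2 0 0; 0 0 -8.3 1.2 -2 -2 0; 0 0 -8.2 1.2 -1.7 -3 0; 0 0 0 0 0 -4 0; 0 0 0 0 0 -4 0; 0 0 0 0 0 -4 0; 0 0 0 0 0 -3 0; 0 0 0 0 0 -1 0"

```text
time: 3.4
tcp_pos: [432.8, 233.2, 43.9]
ee_rot: [2.534, 1.856, -0.006]
wrist_force: [0.1, 0.7, -0.1]
gripper_width: 85.4
```

>>> play_rows --targets "0 0 0 0 0 0 0.4; 0 0 0 0 0 0 0.8; 0 0 0 0 0 0 1; 0 0 0 0 0 0 1; 0 0 0 0 0 0 1; 0 0 0 0 0 0 1; 0 0 0 0 0 0 1; 0 0 0 0 0 0 1" --squeeze 30

```text
time: 4.2
tcp_pos: [434.8, 234.6, 47.9]
ee_rot: [-2.534, -1.856, -0.004]
wrist_force: [0.5, -1.7, 6.9]
gripper_width: 41.6
```

>>> play_rows --targets "0 0 0 0 0 1 1; 0 0 0 0 0 2 1; 0 0 0 0 0 3 1; 0 0 0 0 0 4 1; 0 0 0 0 0 4 1; 0 0 2 0.3 -1 3 1; 0 0 3 0.8 -3 0 1; 0 0 3 0.8 -3 0 1"

```text
time: 5.0
tcp_pos: [453.3, 163.8, 218.6]
ee_rot: [-2.395, -2.032, -0.006]
wrist_force: [0.9, -0.7, -1.7]
gripper_width: 41.6
```

>>> play_rows --targets "0 0 4 0.9 -4 0 1; 0 0 4 0.9 -4 0 1; 0 0 4 0.9 -4 0 1; 0 0 4 0.9 -4 0 1; 0 0 3.4 0.6 -4 0 1; 0 0 0 0.4 -3 0 1; 0 0 0 0.2 -2.1 0 1; 0 0 0 0 0 0 1"

```text
time: 5.8
tcp_pos: [500.7, -90.1, 217.6]
ee_rot: [2.028, 2.398, 0.001]
wrist_force: [0.1, 0.1, -0.8]
gripper_width: 41.7
```

Run:
```python
from fit import *
pd=[508,-129.3,.171];A=[]
s=r.state();print(s["tcp_pos"],s["ee_rot"],s["wrist_force"],s["gripper_width"])
t=s["tcp_pos"]
for n in("top","scene"):
    a=r.grab_frame(n);K=4;im=cv2.resize(a,None,fx=K,fy=K,interpolation=cv2.INTER_CUBIC)
    draw(im,n,pd,dryer_pts(),K=K)
    draw(im,n,[t[0],t[1],.171],saddle_pts(),z0=t[2]-46.5,K=K,col=(0,255,0))
    u,v=(proj(n,[505,-120,120])*K).astype(int);A.append(im[v-280:v+280,u-200:u+200])
save(np.hstack(A),"c4.png",1)
```

```text
[500.71735313 -90.13630886 217.62350719] [2.02772887e+00 2.39802409e+00 1.17064247e-03] [ 0.0845759   0.13257817 -0.76483036] 41.73576330396832
```

View pics/c4.png

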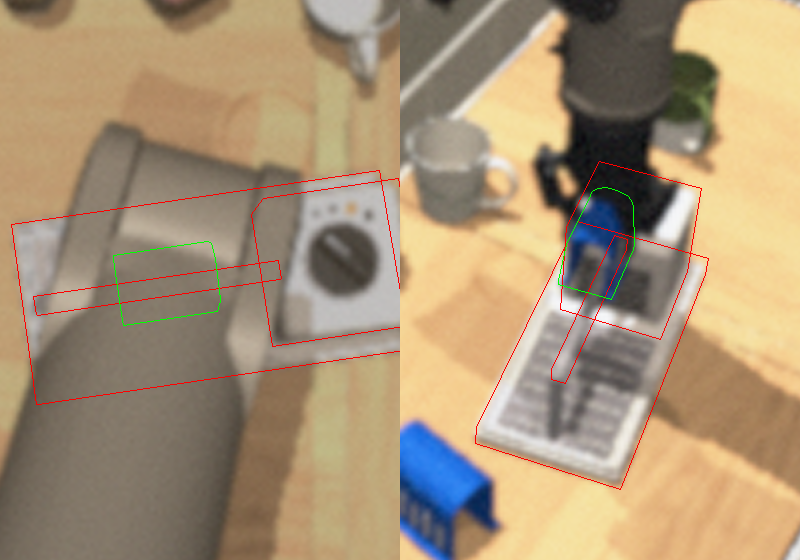

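>>> play_rows --targets "0 0 0 0 0 -2 1; 0 0 0 0 0 -2 1; 0 0 0 0 0 -2 1; 0 0 0 0 0 -1.5 1; 0 0 0 0 0 -1 1; 0 0 0 0 0 -0.8 1; 0 0 0 0 0 -0.5 1; 0 0 0 0 0 0 1"

```text
time: 6.7
tcp_pos: [500.9, -86.9, 118.2]
ee_rot: [-2.023, -2.403, 0.0]
wrist_force: [0.3, -0.2, 0.0]
gripper_width: 41.5
```

>>> play_rows --targets "0 0 0 0 0 -0.2 1; 0 0 0 0 0 -0.2 1; 0 0 0 0 0 -0.1 1; 0 0 0 0 0 -0.1 1; 0 0 0 0 0 -0.1 1; 0 0 0 0 0 -0.1 1; 0 0 0 0 0 0 1; 0 0 0 0 0 0 1"

```text
time: 7.5
tcp_pos: [500.9, -87.1, 110.3]
ee_rot: [-2.023, -2.403, 0.0]
wrist_force: [-0.1, 0.6, -1.3]
gripper_width: 41.4
```

>>> play_rows --targets "0 0 0 0 0 -0.1 1; 0 0 0 0 0 -0.1 1; 0 0 0 0 0 0 1; 0 0 0 0 0 0 1; 0 0 0 0 0 0 1; 0 0 0 0 0 0 1; 0 0 0 0 0 0 1; 0 0 0 0 0 0 1"

```text
time: 8.3
tcp_pos: [501.1, -87.0, 109.1]
ee_rot: [-2.023, -2.403, -0.002]
wrist_force: [-6.9, 2.1, 22.8]
gripper_width: 41.5
```

>>> play_rows --targets "0 0 0 0 0 0.05 1; 0 0 0 0 0 0 1; 0 0 0 0 0 0 0.8; 0 0 0 0 0 0 0.6; 0 0 0 0 0 0 0.4; 0 0 0 0 0 0 0.2; 0 0 0 0 0 0 0; 0 0 0 0 0 0 0" --squeeze 20

```text
time: 9.1
tcp_pos: [500.9, -87.0, 108.7]
ee_rot: [-2.023, -2.403, 0.0]
wrist_force: [-0.4, 0.0, -0.1]
gripper_width: 85.1
```

Run:
```python
from fit import *
s=r.state();print(s["tcp_pos"],s["wrist_force"],s["gripper_width"])
print([(np.round(d["at"]),d["confidence"]) for d in r.look_for("scene","saddle")])
```

```text
[500.9138935  -87.0272192  108.72042075] [-0.38250265  0.03174591 -0.13710138] 85.13830411075458
[(array([495., -70., 234.]), 0.61), (array([536., 154.,  80.]), 0.6), (array([438., 348.,  45.]), 0.55)]
```

>>> play_rows --targets "0 0 0 0 0 1 0; 0 0 0 0 0 2 0; 0 0 0 0 0 3 0; 0 0 0 0 0 4 0; 0 0 0 0 0 4 0; 0 0 -8 1 -3 1 0; 0 0 -8 1 -4 0 0; 0 0 -8 0.4 -4 0 0"

```text
time: 9.95
tcp_pos: [525.9, -197.8, 260.3]
ee_rot: [2.481, 1.925, 0.003]
wrist_force: [0.4, 0.2, -0.2]
gripper_width: 85.7
```

```bash
cat > v.py <<'E'
import sys
from fit import *
s=r.state();print(s["tcp_pos"],s["ee_rot"],s["wrist_force"],s["gripper_width"])
pd=[508,-129.3,.171];A=[]
for n in("top","scene"):
    a=r.grab_frame(n);K=4;im=cv2.resize(a,None,fx=K,fy=K,interpolation=cv2.INTER_CUBIC)
    if len(sys.argv)<3: draw(im,n,[501,-88,.171],saddle_pts(),z0=61,K=K,col=(0,255,0))
    u,v=(proj(n,[510,-150,120])*K).astype(int);A.append(im[v-280:v+280,u-200:u+200])
save(np.hstack(A),sys.argv[1],1)
E
python3 v.py c5.png
```

```text
[ 525.8761913  -197.84027914  260.31376272] [2.48124798 1.92498619 0.00310617] [ 0.35367225  0.24612583 -0.2321432 ] 85.67014588048681
```

View pics/c5.png

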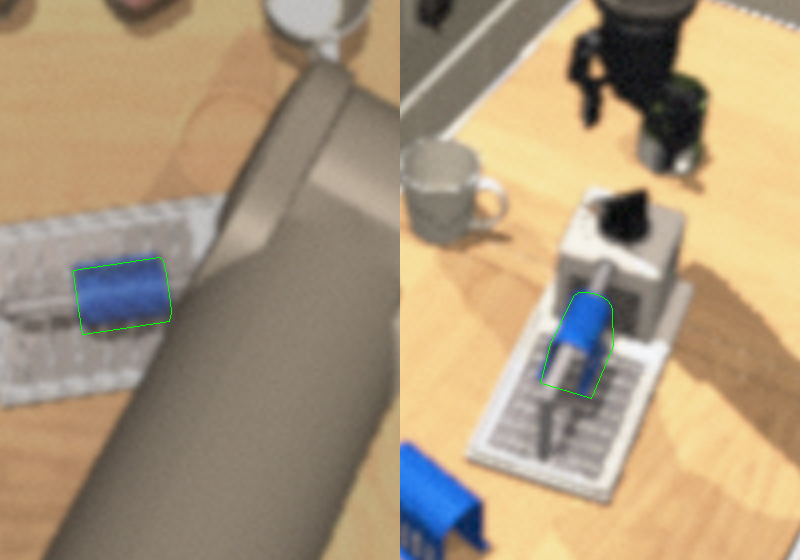

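```bash
cat > d.py <<'E'
from fit import *
th=np.linspace(0,2*np.pi,24,endpoint=False)
dial=[np.array([(27*np.cos(t),27*np.sin(t),z) for t in th for z in(125,136)]),box(-24,24,-7,7,136,171)]
a=r.grab_frame("scene");L=r.cut_out("scene","dial")
print([(np.argwhere(d["pixels"]).mean(0)[::-1].round(1),d["pixels"].sum(),d["confidence"]) for d in L], proj("scene",[525,-227,145]))
m=min(L,key=lambda d:np.hypot(*(np.argwhere(d["pixels"]).mean(0)[::-1]-proj("scene",[525,-227,145]))))["pixels"] if L else None
if m is None:
    u,v=proj("scene",[525,-227,145]).astype(int);m=np.zeros((384,512),bool);m[v-14:v+15,u-13:u+14]=(a.max(2)<75)[v-14:v+15,u-13:u+14];print("thr",m.sum())
for y0 in(.87,):
    print(fit("scene",m,[525,-227,y0],dial))
E
python3 d.py
```

```text
[] [296.03639816 170.90269465]
thr 128
(array([ 528.1274922 , -230.27395013,    1.57288617]), np.float64(0.4970703125))
```

```bash
cat > d2.py <<'E'
from d import dial
from fit import *
a=r.grab_frame("scene");u,v=proj("scene",[525,-227,145]).astype(int)
print(a.max(2)[v-14:v+15:2,u-16:u+17:2])
for T in(90,110,130):
    b=(a.max(2)<T);w=np.zeros_like(b);w[v-14:v+12,u-14:u+15]=1
    k,l=cv2.connectedComponents((b&w).astype(np.uint8));i=np.argmax(np.bincount(l[l>0]));m=l==i
    print(T,m.sum(),fit("scene",m,[525,-227,.87],dial))
E
python3 d2.py
```

```text
[(array([295.8, 171.7]), np.int64(119), 0.62), (array([309.8, 148.7]), np.int64(93), 0.3)] [296.03639816 170.90269465]
(array([ 526.98554931, -229.99104838,    1.2881675 ]), np.float64(0.3602941176470588))
[[246 246 246 246 247 246 246 244 235 207 140 124  60  28  30  66 105]
 [245 246 246 246 246 247 246 246 241 230 168 120  76  36 112 189 143]
 [245 246 246 246 246 246 246 246 246 245 235 156  69  42 121 196 131]
 [245 246 246 246 246 245 246 246 246 246 245 204 120 160 177 156 159]
 [246 246 246 244 245 245 246 244 243 232 227 234 237 243 235 210 174]
 [246 246 243 239 244 238 221 175 129  84  63 204 245 246 245 244 239]
 [246 246 236 227 196 149  64  48  37  23  26 170 233 243 245 245 246]
 [245 244 222 169 153 123  31  21  10  16  21 154 196 203 219 231 244]
 [246 237 233 190 140  65  20  14  16  12  25 138 192 193 195 198 238]
 [243 234 242 233 187  67  23  22  21  27  27 109 187 197 190 183 239]
 [237 240 245 239 229 129  46  25  25  28  48 129 194 196 184 174 244]
 [231 244 246 243 244 224 151  73  72  83 117 175 194 193 165 187 245]
 [224 240 244 245 245 244 237 179 149 175 190 194 197 188 125 205 245]
 [154 165 194 220 227 198 214 232 192 173 196 197 194 169 108 224 245]
 [144 140 140 143 142 155 150 182 230 226 209 197 192 141 105 207 215]]
90 122 (array([ 526.30825617, -230.79822531,    1.48371046]), np.float64(0.3104508196721312))
110 136 (array([ 525.84696793, -225.0012757 ,    1.14056904]), np.float64(0.2265625))
130 153 (array([ 525.939341  , -224.75063065,    1.15779695]), np.float64(0.1417483660130719))
```

>>> play_rows --targets "0 0 -8.5 0 -0.9 0 0; 0 0 -8.5 -0.1 -0.9 0 0; 0 0 -8.5 0 -1 -1 0; 0 0 0 0 0 -2 0; 0 0 0 0 0 -2.5 0; 0 0 0 0 0 -2 0; 0 0 0 0 0 -1.3 0; 0 0 0 0 0 -0.5 0"

```text
time: 11.1
tcp_pos: [523.7, -224.2, 164.9]
ee_rot: [-2.842, -1.337, 0.001]
wrist_force: [0.1, -0.3, 0.2]
gripper_width: 85.6
```

>>> play_rows --targets "0 0 0 0 0 0 0; 0 0 0 0 0 0 0.3; 0 0 0 0 0 0 0.5; 0 0 0 0 0 0 0.6; 0 0 0 0 0 0 0.7; 0 0 0 0 0 0 0.75; 0 0 0 0 0 0 0.75; 0 0 0 0 0 0 0.75" --squeeze 20

```text
time: 11.9
tcp_pos: [523.9, -225.0, 165.8]
ee_rot: [-2.844, -1.335, 0.0]
wrist_force: [-0.2, -0.0, 0.4]
gripper_width: 21.1
```

```bash
python3 v.py c6.png x
```

```text
[ 523.93172661 -225.04665996  165.80975855] [-2.84354776e+00 -1.33544226e+00  4.63522467e-05] [-0.21371353 -0.03207344  0.40518829] 21.10506498907208
```

View pics/c6.png

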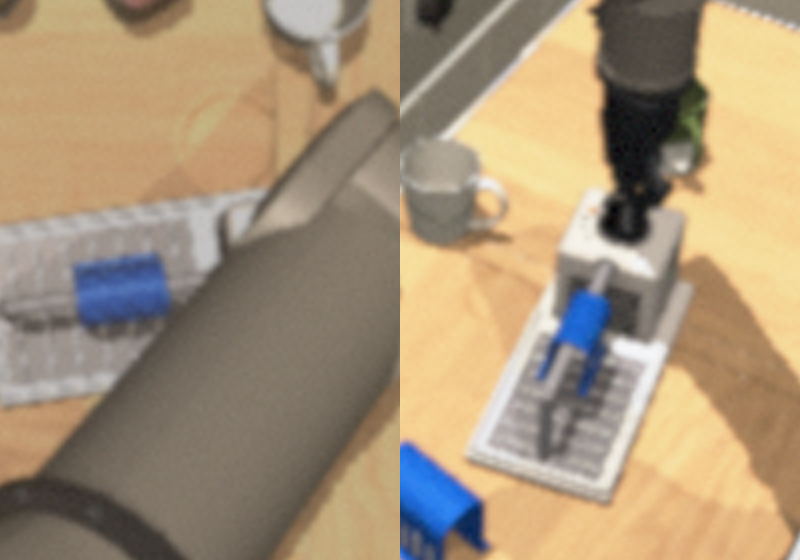

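>>> play_rows --targets "0 0 0 0 0 0 0.85; 0 0 0 0 0 0 1; 0 0 0 0 0 0 1; 0 0 0 0 0 0 1; 0 0 0 0 0 0 1; 0 0 0 0 0 0 1; 0 0 0 0 0 0 1; 0 0 0 0 0 0 1" --squeeze 40

```text
time: 12.8
tcp_pos: [525.9, -226.7, 166.5]
ee_rot: [2.84, 1.332, 0.004]
wrist_force: [13.1, -11.1, -8.1]
gripper_width: 13.5
```

```bash
python3 -c "
from h import *
s=r.state();print(s)"
```

```text
{'time': 12.8, 'joints': array([-0.33361239,  0.46989605,  0.81494145,  1.96084106, -0.4366736 ,
        0.88839182,  0.01493011]), 'dq': array([-0.00104397, -0.00068563,  0.0008026 ,  0.00099668,  0.00040115,
       -0.00021136, -0.0011957 ]), 'joint_torque': array([ -2.88999304, -73.01841259,  15.14609277, -29.62983012,
         0.33750158,   5.46815202,   0.28865903]), 'tcp_pos': array([ 525.9485694 , -226.718676  ,  166.54075379]), 'ee_rot': array([2.83954336, 1.33225645, 0.00399877]), 'wrist_force': array([ 13.08604076, -11.11340657,  -8.06635082]), 'ft_torque': array([-2.19322482, -2.73465845, -0.32444258]), 'gripper_width': 13.514431195778627}
```

>>> play_rows --targets "0 0 0 0.1 -0.1 0 1; 0 0 0 0.1 -0.07 -0.05 1; 0 0 0 0 0 0 1; 0 0 0 0 0 0 1; 0 0 0 0 0 0 1; 0 0 0 0 0 0 1; 0 0 0 0 0 0 1; 0 0 0 0 0 0 1"

```text
time: 13.6
tcp_pos: [526.3, -227.1, 166.3]
ee_rot: [2.844, 1.335, 0.002]
wrist_force: [-4.2, 3.4, 18.6]
gripper_width: 13.4
```

```bash
cat > s.py <<'E'
from h import *
s=r.state();R=cv2.Rodrigues(s["ee_rot"])[0]
print(s["time"],s["tcp_pos"],"jaw yaw",np.degrees(np.arctan2(R[1,1],R[0,1])),"F",s["wrist_force"],"M",s["ft_torque"],s["gripper_width"],s["joints"].round(2))
E
python3 s.py
```

```text
13.6 [ 526.2641953  -227.05917874  166.3151968 ] jaw yaw -39.72179843698084 F [-4.15989867  3.41466755 18.62076692] M [ 0.63731786  1.11366074 -0.3285309 ] 13.390305656167984 [-0.33  0.47  0.81  1.96 -0.44  0.89  0.02]
```

>>> play_rows --targets "0 0 -0.5 -0.04 0.03 0.03 1; 0 0 -0.5 0 0 0 1; 0 0 0 0 0 0 1; 0 0 0 0 0 0 1; 0 0 0 0 0 0 1; 0 0 0 0 0 0 1; 0 0 0 0 0 0 1; 0 0 0 0 0 0 1"

```text
time: 14.4
tcp_pos: [526.2, -226.9, 166.4]
ee_rot: [2.854, 1.31, 0.002]
wrist_force: [0.6, -0.2, 10.3]
gripper_width: 13.1
```

```bash
python3 s.py
```

```text
14.4 [ 526.21796358 -226.92872442  166.37184044] jaw yaw -40.6916300625105 F [ 0.63061703 -0.22896681 10.29989802] M [0.01961836 0.02261708 0.02425419] 13.064985203436665 [-0.33  0.47  0.82  1.96 -0.44  0.89  0.  ]
```

>>> play_rows --targets "0 0 -1 0 0 0 1; 0 0 -1 0 0 0 1; 0 0 0 0 0 0 1; 0 0 0 0 0 0 1; 0 0 0 0 0 0 1; 0 0 0 0 0 0 1; 0 0 0 0 0 0 1; 0 0 0 0 0 0 1"

```text
time: 15.2
tcp_pos: [526.2, -226.9, 166.4]
ee_rot: [2.877, 1.26, 0.002]
wrist_force: [0.9, -0.9, 10.6]
gripper_width: 13.2
```

```bash
python3 s.py
```

```text
15.2 [ 526.22484383 -226.9436459   166.41376836] jaw yaw -42.691536496517486 F [ 0.92056573 -0.92456308 10.55885479] M [0.00716684 0.1127121  0.04265209] 13.229283421561227 [-0.34  0.48  0.83  1.96 -0.45  0.9  -0.03]
```

>>> play_rows --targets "0 0 -4 0 0 0.03 1; 0 0 -4 0 0 0 1; 0 0 -4 0 0 0 1; 0 0 -4 0 0 0 1; 0 0 -4 0 0 0 1; 0 0 -4 0 0 0 1; 0 0 -2 0 0 0 1; 0 0 0 0 0 0 1"

```text
time: 16.0
tcp_pos: [526.1, -226.6, 166.4]
ee_rot: [3.087, 0.579, 0.002]
wrist_force: [1.2, -0.2, 8.6]
gripper_width: 13.5
```

```bash
python3 s.py
```

```text
16.0 [ 526.11159837 -226.63841813  166.43874026] jaw yaw -68.75661855723183 F [ 1.17610243 -0.20887156  8.56488909] M [ 0.23929221 -0.01593561  0.09975926] 13.475673117149565 [-0.42  0.53  0.95  1.96 -0.54  0.93 -0.4 ]
```

>>> play_rows --targets "0 0 -4 0 0 0.03 1; 0 0 -5 0 0 0 1; 0 0 -5 0 0 0 1; 0 0 -5 0 0 0 1; 0 0 -5 0 0 0 1; 0 0 -4 0 0 0 1; 0 0 -3 0 0 0 1; 0 0 -1 0 0 0 1"

```text
time: 16.8
tcp_pos: [526.1, -226.3, 166.5]
ee_rot: [-3.128, 0.295, -0.001]
wrist_force: [0.7, 2.3, 4.7]
gripper_width: 13.3
```

>>> play_rows --targets "0 0 0 0 0 0 1; 0 0 0 0 0 0 1; 0 0 0 0 0 0 1; 0 0 0 0 0 0 1; 0 0 0 0 0 0 1; 0 0 0 0 0 0 1; 0 0 0 0 0 0 1; 0 0 0 0 0 0 1"

```text
time: 17.6
tcp_pos: [526.1, -226.3, 166.5]
ee_rot: [-3.128, 0.291, -0.002]
wrist_force: [3.4, 2.5, 4.6]
gripper_width: 13.5
```

```bash
python3 s.py; python3 v.py c7.png x
```

```text
17.6 [ 526.1071128  -226.26600253  166.45396322] jaw yaw -100.64740335749394 F [3.42486996 2.45479106 4.61497634] M [ 0.64166995 -0.86339342  0.04555389] 13.503536814814245 [-0.49  0.61  1.09  1.96 -0.66  0.98 -0.84]
[ 526.1071128  -226.26600253  166.45396322] [-3.12771103e+00  2.91454323e-01 -1.53227982e-03] [3.42486996 2.45479106 4.61497634] 13.503536814814245
```

View pics/c7.png

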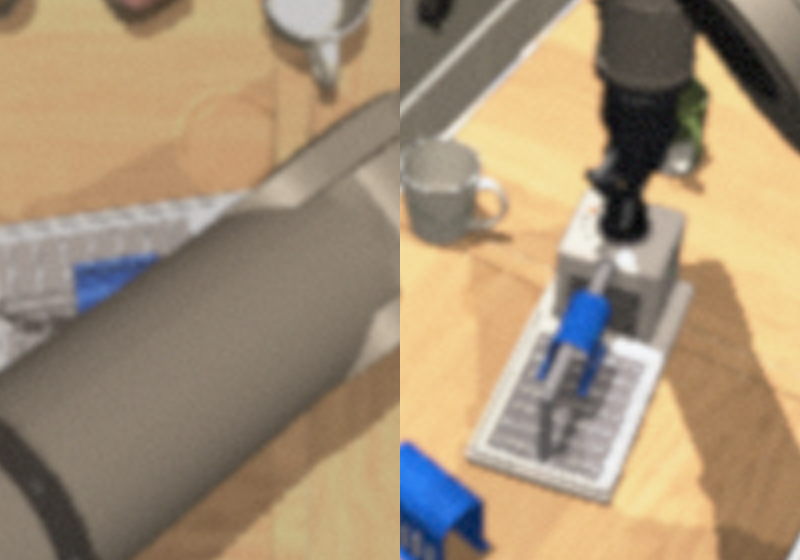

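```bash
python3 -c "
from rig import r
print(r.close_job())"
```

```text
the job is handed in; nothing more can be done
None
```

The job is handed in after about 17.6 s of the 43 s. The saddle hangs on the bar and the gripper is still holding the dial at the third notch.

- **Saddle:** I gripped the middle-sized blue saddle across its legs and lowered it in small steps onto the bar. Contact force was about 23 N. I eased off slightly and let go. Pictures from both cameras showed it astride the bar with a leg on each side. The last scene picture showed it still hanging there.
- **Dial:** I gripped the bar and centred the gripper, which cut the sideways force from about 17 N to under 1 N. I found the rest stop by the moment changing sign, at a jaw direction of about −40.6°. I then turned it clockwise to −100.65°, about 1.05 rad from rest, and kept hold with 40 N.
- **Last readings:** Opening was 13.5 mm, force on the wrist about 6 N, and the dial had not slipped as far as I could tell.
- **Bystanders:** I saw no contact with the jars or mugs, but I took no separate picture to check them all.
- **Disagreement:** The last moment about the dial axis read about 0.05 N m, and 0.09 N m was expected. I put this down to the small sideways force still there. The arm hid the dial's pointer and dots, so I judged the notch from the turned angle and not by eye.

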